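# Set the bowl-rim gauge with its knurled wheel

### The arm

A 7-joint arm with a two-finger parallel gripper is mounted at the origin on the work surface. World frame = base frame: x ahead of the robot, y to its left, z up, the work surface at z = 0. Lengths are in mm, angles in rad, forces in N, time in s.
With the tool pointing down it reaches from about 400 to 875 mm from the base axis. Payload 4.4 kg.
Tool frame: the origin (TCP) lies midway between the tips of the shut fingers; the grasp point (between the pads) lies 19 mm behind it; z points along the fingers, y is the line along which they close (so a half turn about z gives the same grasp; the last joint's range is limited). The gripper opens to 85 mm and grips with 20 to 120 N. Pads are 22 mm wide; open, the fingers measure 114 mm over their backs; the gripper's body (76 mm by 85 mm) begins 54 mm behind the grasp point. The pads swing forward as they close: fully open they stand 13 mm farther back than shut.
Start: joints at [-1.188, 0.628, 0.038, 1.517, -0.027, 0.996, -0.02], TCP at [282.004, 585.655, 231.313] pointing down, gripper open.
Joint ranges: [-3.06, 3.06], [-0.37, 2.12], [-1.25, 1.32], [0.18, 2.47], [-1.1, 4.24], [0.23, 1.98], [-2.94, 2.94]. Speed limits (rad/s): [2.57, 2.57, 3.14, 3.14, 3.14, 3.14, 3.14].

### API

Orientations are given as [roll, pitch, yaw] about the fixed x, y, z axes, in that order (R = Rz(yaw) Ry(pitch) Rx(roll)).
In Python, from cell import ctrl gives the robot as it stands.
- The arm moves only by the shell command python3 -m handwheel 'ROWS'. ROWS is JSON, a list of rows, each a list of 3 entries, a list of its own where there are three numbers: the turn, a rotation vector about the tool's x, y, z in degrees, then the shift along the tool's x, y, z in m, then the closure, from 0 (fully open) to 1 (shut). A call has 1 to 5 rows; each row shifts and turns the commanded pose from where the row before left it, along the tool's axes as they then stand; what a row does not reach is not made up. A row lasts 1/12 s, in which the tool goes at most 41.7 mm and 7.16 degrees, less where a joint would pass 70% of its speed; a pose out of reach is approached as far as the arm can. A call is refused whole if a number of a shift passes 0.0417 or a number of a turn 7.16, either way. A call with a gripper value outside its range is refused whole. The fingers move at their own pace and stop on an object; the grip force is fixed at half the most. Time passes only in rows, so rows that do not move let the fingers close. It gives the time, the measured TCP pose, the force, the opening and the grip force at its end, in the units of the state.
- ctrl.read_state(): the state, without advancing time (a new reading comes with each control period).
- ctrl.get_image(name): name is "scene" or "top" or "wrist"; returns a dict with "pixels" (420x560x3 uint8, red, green, blue), "fx", "fy", "cx", "cy" (pixels), "pose" (4x4, takes a point from camera to world coordinates); the wrist camera has in their place "T_tool_cam" (4x4, takes a point from camera to tool coordinates, whose origin is the TCP and whose axes are the flange's). Camera axes: x right, y up, looking along -z (the intrinsics and any distortion apply to the point x, -y, -z); pixel columns grow to the right and rows downward; lengths in mm; the calibration is good to about 2 mm. A picture is of the moment at which its call begins: read the wrist's pose just before it. There is no depth.
- ctrl.finish_job(): hands the job in; it is judged then, once.
The state is a dict: "clock": time; "qpos": joint angles; "qd": joint speeds; "tau": joint torques, N m; "eef_pos": TCP position; "tool_rot": TCP orientation; "force": force on the tool from outside, world axes, zero at the start; "torque": the same for the moment, N m; "width": finger opening in mm; "gripper_force": force on a finger pad.
Only numpy, scipy, OpenCV 4.12 (cv2) and the standard library are available. Lean on these libraries where they do the work, as an engineer would, in place of code of your own. Each camera call takes 0.05 s, during which the arm holds its last target. There are 200 camera calls.

### The job

Roll the knurled brass wheel of the rim gauge under a fingertip, stroke by stroke, so that the sliding jaw closes towards the fixed jaw until its pointer stands inside the notch of the gauge rider, then take the hand away. Move the jaw by the wheel only: do not push the jaw itself or the rider, do not pull the wheel up, and leave the bowl, dome and goblet where they are.

Things in the scene. Friction and masses are not known exactly. Their poses are not given: they have to be found in the camera images.
- gauge: Rim gauge fixed to the bench: dark steel base 305 x 130 mm, above it on springs a plate of equal size with wheel, sliding jaw and fixed jaw in a row. Origin: on the bench under the wheel's axle; x along the slide from wheel to fixed jaw, z up. Spans x -70 to 235, y -75 to 55 mm. Fixed jaw at x 195 to 233 mm, top 96 mm above the bench. Scale rail along x at y = -60 mm, top at 50 mm.
- wheel: Knurled brass wheel, radius 45, width 38 mm, axle level along gauge y. Origin: mid-axle, 92 mm above the bench (rim top 137 mm, highest on the gauge; side cheeks reach 110 mm). Driven by friction: press the top and drag. Needs about 1.5 N at the rim, stays where left. Rolling the top in gauge +x drives the jaw in +x, back drives it back: 2.2 mm of jaw per 10 mm of rim.
- deck (a joint): Height of the sprung plate that carries the wheel, both jaws, rail and rider, in m: 0 at rest, positive pressed down (up to 0.010, 1.2 N per mm), negative pulled up (to -0.004). Springs back to 0 when let go. All heights are given for 0.
- jaw: Sliding jaw, dark steel block 30 mm along x, 80 mm along y, with a wooden face, top 101 mm above the bench. Origin: under the block, 36 mm above the bench; starts at x = 90 mm, y = 0 of the gauge, slides along gauge x, up to 45 mm in +x.
- pointer (a point): Point on the centre line of the pointer, a thin steel bar 5 mm wide that stands out from the jaw's -y side across the scale rail, 70 mm above the bench. Moves with the jaw. Axes as the gauge.
- mark (a point): Middle of the notch of the gauge rider, 68 mm above the bench. Axes as the gauge: the pointer is in the notch when both have the same gauge x. Set 15 to 33 mm in +x from the pointer at the start.
- rider: The gauge rider: block 32 x 26 mm on the scale rail with two aluminium prongs and a 12 mm wide notch between them, 18 mm high; the pointer passes just above the prongs. Held only by friction. Origin: centre of its underside, 50 mm above the bench.
- bowl: Bystander: brass bowl, rim radius 52 mm, 50 mm high. Origin: centre of its underside.
- dome: Bystander: dark iron dome, radius 36 mm, 53 mm high. Origin: centre of its underside.
- goblet: Bystander: brass goblet on a stem, radius 38 mm, 85 mm high. Origin: centre of its underside.

How it is judged (in metres and radians):
On the way:
1. a finger presses the wheel and rolls the jaw on its way (at least 4 mm) (contact force between the fingers and wheel above 0.5 N and x of jaw in the frame of gauge above 0.094 m), for 0.05 s.
At the end, for the whole second after the job is handed in: The pointer's centre line is within 3.5 mm of the middle of the rider's notch along the slide (the whole pointer inside the notch), the jaw is at rest and the sprung plate with the wheel has come back to its rest height (within 2 mm) (x of pointer in the frame of mark between -0.0035 and 0.0035 m and linear speed of jaw below 0.003 m/s and value of joint deck between -0.002 and 0.002 m); the robot touches nothing.
It fails at once if the robot pushes the sliding jaw itself (over 1 N) (contact force between any of the fingers, the arm and jaw above 1 N).
It fails at once if the robot pushes the gauge rider (over 1 N) (contact force between any of the fingers, the arm and rider above 1 N).
It fails at once if the wheel is pulled up (over 2.5 mm) (value of joint deck below -0.0025 m).
It fails at once if the bowl, dome or goblet is moved (over 15 mm) (distance of any of bowl, dome, goblet from where it was at the start of the episode above 0.015 m).
It also fails if it takes over 42 s, if anything falls off the work surface, if the arm or the gripper's body presses on something with over 40 N, if the wrist force passes 120 N, or if a joint passes its speed limit or range.

## Working session

There is one attempt and no reset: what is moved stays moved. The work goes in short steps, Python scripts to look and compute and a shell command to move; the robot and the scene stay as the last step left them, time stands still between calls to the robot, and variables do not carry over. Pictures are saved under pics/ and viewed, at most 10 in all, crops included, and the job is handed in when it is done.

```bash
mkdir -p pics; cat > h.py <<'E'
import numpy as np, cv2
from cell import ctrl
def shot(n,f):
    d=ctrl.get_image(n); cv2.imwrite('pics/'+f,d['pixels'][:,:,::-1]); np.save('pics/'+f+'.npy',d,allow_pickle=True); return d
def load(f): return np.load('pics/'+f+'.npy',allow_pickle=True).item()
def ray(d,u,v,T=None):
    T=np.array(d['pose'] if T is None else T,float)
    c=np.array([(u-d['cx'])/d['fx'],-(v-d['cy'])/d['fy'],-1.])
    return T[:3,3],T[:3,:3]@c
def onz(d,u,v,z,T=None):
    o,r=ray(d,u,v,T); return o+r*(z-o[2])/r[2]
def proj(d,p,T=None):
    T=np.array(d['pose'] if T is None else T,float)
    c=T[:3,:3].T@(np.array(p)-T[:3,3]); return d['cx']+d['fx']*c[0]/-c[2], d['cy']-d['fy']*c[1]/-c[2]
E
python3 - <<'E'
from h import *
for n in('scene','top'):
    d=shot(n,n+'0.png'); print({k:(v if k!='pixels' else 0) for k,v in d.items()})
print(ctrl.read_state())
E
```

```text
{'pixels': 0, 'fx': 399.7398670950608, 'fy': 399.7398670950608, 'cx': 282.2918910336368, 'cy': 210.08833442801335, 'pose': array([[ 6.34684603e-01, -6.25592210e-01,  4.53662696e-01,
         9.13143999e+02],
       [ 7.72770973e-01,  5.13279799e-01, -3.73321404e-01,
        -3.01660418e+02],
       [ 6.91064356e-04,  5.87518710e-01,  8.09210286e-01,
         7.18387934e+02],
       [ 0.00000000e+00,  0.00000000e+00,  0.00000000e+00,
         1.00000000e+00]])}
{'pixels': 0, 'fx': 387.6202848692312, 'fy': 387.6202848692312, 'cx': 283.72175949406335, 'cy': 204.211088053756, 'pose': array([[ 1.90645366e-02,  9.97099598e-01, -7.36813028e-02,
         5.38061472e+02],
       [-9.99808330e-01,  1.86841492e-02, -5.84849671e-03,
         3.71402763e+00],
       [-4.45486126e-03,  7.37786792e-02,  9.97264689e-01,
         9.13009720e+02],
       [ 0.00000000e+00,  0.00000000e+00,  0.00000000e+00,
         1.00000000e+00]])}
{'clock': 0.1, 'qpos': array([-1.18778805,  0.62924473,  0.03843827,  1.51824414, -0.02701028,
        0.99635323, -0.02001259]), 'qd': array([-0.00114889, -0.00079542,  0.00102357, -0.00299244, -0.00103762,
       -0.0003235 ,  0.0007092 ]), 'tau': array([ 2.31595019e-03, -5.64540696e+01,  1.23022523e+00, -1.93975711e+01,
        1.12967999e-02,  5.56258237e-03, -5.50890533e-08]), 'eef_pos': array([281.75079096, 585.13450314, 230.49435686]), 'tool_rot': array([-3.13986074e+00,  4.52522072e-06,  2.69277199e+00]), 'force': array([-0.16883234,  0.51412057,  0.47100261]), 'torque': array([ 0.01112811, -0.02667451,  0.02360206]), 'gripper_force': 0.0, 'width': 85.49402858090295}
```

View pics/top0.png

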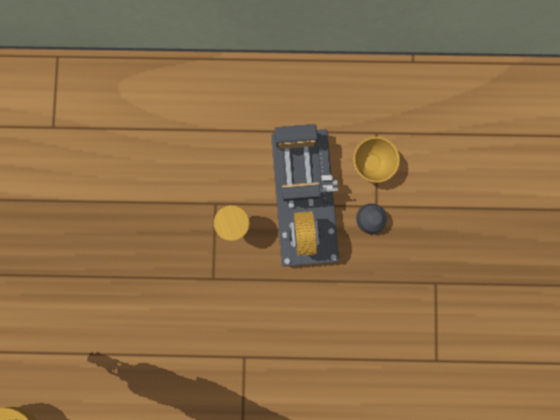

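View pics/scene0.png

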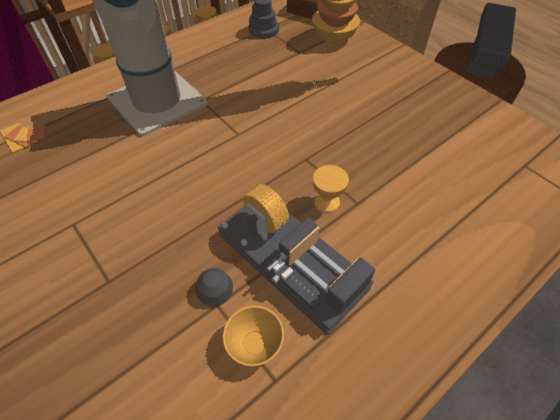

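```bash
python3 - <<'E'
from h import *
d=load('top0.png'); im=np.ascontiguousarray(d['pixels'][:,:,::-1])
c=cv2.resize(im[115:280,260:350],None,fx=3.6,fy=3.6,interpolation=cv2.INTER_CUBIC)
e=load('scene0.png'); s=np.ascontiguousarray(e['pixels'][:,:,::-1])
c2=cv2.resize(s[175:335,205:385],None,fx=2.6,fy=2.6,interpolation=cv2.INTER_CUBIC)
H=max(c.shape[0],c2.shape[0]); o=np.zeros((H,c.shape[1]+c2.shape[1],3),np.uint8); o[:c.shape[0],:c.shape[1]]=c; o[:c2.shape[0],c.shape[1]:]=c2
cv2.imwrite('pics/crop.png',o); print(o.shape,c.shape)
hsv=cv2.cvtColor(im,cv2.COLOR_BGR2HSV)
m=((hsv[...,2]<110)&(hsv[...,1]<110)).astype(np.uint8); m[:, :262]=0;m[:,345:]=0;m[:115]=0;m[280:]=0
m=cv2.morphologyEx(m,cv2.MORPH_CLOSE,np.ones((25,25),np.uint8))
cs,_=cv2.findContours(m,0,2);k=max(cs,key=cv2.contourArea);print(cv2.minAreaRect(k),cv2.boxPoints(cv2.minAreaRect(k)))
w=((hsv[...,0]>14)&(hsv[...,0]<32)&(hsv[...,1]>150)&(hsv[...,2]>110)).astype(np.uint8); w[:205]=0;w[262:]=0;w[:,:285]=0;w[:,325:]=0
cs,_=cv2.findContours(w,0,2);k=max(cs,key=cv2.contourArea);r=cv2.minAreaRect(k);print(r,onz(d,*r[0],125))
E
```

```text
(594, 792, 3) (594, 324, 3)
((307.1098327636719, 194.70257568359375), (139.77391052246094, 63.41653823852539), 86.3086166381836) [[270.96786 127.00205]
 [334.25284 122.91917]
 [343.2518  262.4031 ]
 [279.96683 266.486  ]]
((304.92352294921875, 233.00587463378906), (41.262718200683594, 18.407161712646484), 85.60128784179688) [538.57487987 -35.74678672 125.        ]
```

View pics/crop.png

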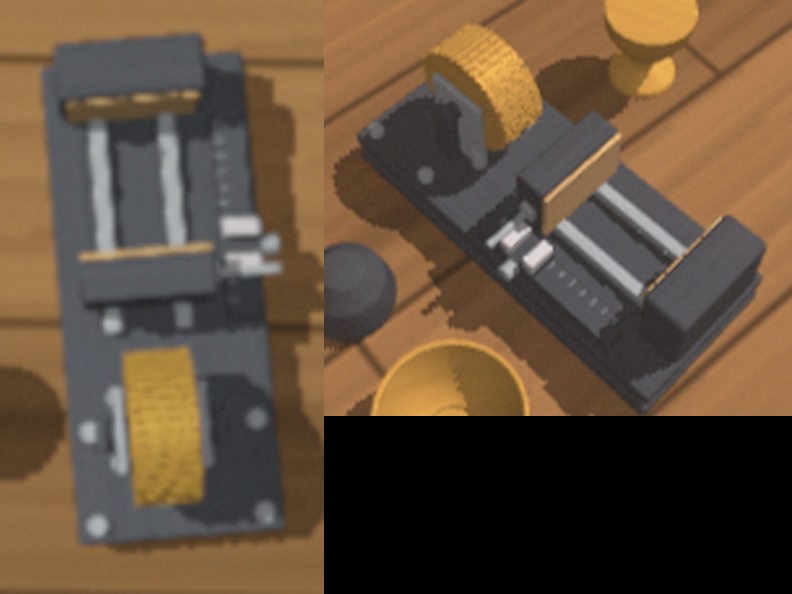

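```bash
python3 - <<'E'
from h import *
d=load('top0.png')
P=[onz(d,260+u/3.6,115+v/3.6,34) for u,v in((82,543),(282,525),(44,70),(240,55))]
for p in P: print(p.round(1))
print([np.linalg.norm(P[i]-P[j]).round(1) for i,j in((0,1),(2,3),(0,2),(1,3))])
for i,j in((0,2),(1,3),(1,0),(3,2)):
    v=P[j]-P[i]; print(np.degrees(np.arctan2(v[1],v[0])).round(2))
# least squares frame
g=np.array([[-70,55],[-70,-75],[235,55],[235,-75.]]);w=np.array(P)[:,:2]
gc=g-g.mean(0);wc=w-w.mean(0);z=((wc[:,0]+1j*wc[:,1])*np.conj(gc[:,0]+1j*gc[:,1])).sum();a=np.angle(z)
R=np.array([[np.cos(a),-np.sin(a)],[np.sin(a),np.cos(a)]]);print('yaw',np.degrees(a),'org',w.mean(0)-R@g.mean(0))
print(ctrl.get_image('wrist')['T_tool_cam'].round(3))
E
```

```text
[464.1   8.3  34. ]
[ 477.7 -116.3   34. ]
[763.7  38.4  34. ]
[775.7 -86.9  34. ]
[np.float64(125.4), np.float64(125.9), np.float64(301.1), np.float64(299.5)]
5.74
5.65
96.21
95.47
yaw 5.7143730507124495 org [537.22900135 -37.36263636]
[[ 1.00000e-03  9.61000e-01  2.76000e-01  7.09460e+01]
 [ 1.00000e+00  0.00000e+00 -2.00000e-03  4.74000e-01]
 [-2.00000e-03  2.76000e-01 -9.61000e-01 -1.41766e+02]
 [ 0.00000e+00  0.00000e+00  0.00000e+00  1.00000e+00]]
```

```bash

for i in 1 2 3 4; do python3 -m handwheel '[[[0,0,0],[-0.0242,-0.023,0],1],[[0,0,0],[-0.0242,-0.023,0],1],[[0,0,0],[-0.0242,-0.023,0],1],[[0,0,0],[-0.0242,-0.023,0],1],[[0,0,0],[-0.0242,-0.023,0],1]]'; done
for i in 1 2 3 4; do python3 -m handwheel '[[[0,0,7],[0,0,0],1],[[0,0,7],[0,0,0],1],[[0,0,7],[0,0,0],1],[[0,0,7],[0,0,0],1],[[0,0,7],[0,0,0],1]]'; done
python3 -m handwheel '[[[0,0,7],[0,0,0],1],[[0,0,1.6],[0,0,0],1],[[0,0,0],[0,0,0],1],[[0,0,0],[0,0,0],1]]'
```

```text
clock: 0.57
eef_pos: [341.3, 427.8, 231.1]
tool_rot: [-3.141, -0.0, 2.693]
force: [0.7, 0.2, 0.3]
width: 25.4
gripper_force: 0.0
clock: 0.98
eef_pos: [400.4, 271.8, 231.3]
tool_rot: [-3.141, -0.0, 2.693]
force: [1.1, -0.3, 1.0]
width: -0.3
gripper_force: 0.0
clock: 1.4
eef_pos: [459.5, 115.7, 231.3]
tool_rot: [-3.142, -0.0, 2.693]
force: [1.0, 0.8, -0.0]
width: 0.1
gripper_force: 0.0
clock: 1.82
eef_pos: [518.6, -40.4, 231.2]
tool_rot: [-3.142, -0.0, 2.693]
force: [0.8, -0.6, 0.3]
width: 0.0
gripper_force: 0.0
clock: 2.23
eef_pos: [518.3, -38.9, 231.1]
tool_rot: [-3.141, -0.0, 2.076]
force: [0.9, 0.7, -0.1]
width: -0.1
gripper_force: 0.0
clock: 2.65
eef_pos: [518.3, -38.7, 231.1]
tool_rot: [-3.141, -0.0, 1.465]
force: [0.2, 1.0, 0.7]
width: 0.0
gripper_force: 0.0
clock: 3.07
eef_pos: [518.3, -38.6, 231.1]
tool_rot: [-3.141, 0.0, 0.854]
force: [-0.2, -0.7, 0.5]
width: 0.3
gripper_force: 0.0
clock: 3.48
eef_pos: [518.3, -38.6, 231.2]
tool_rot: [-3.141, 0.0, 0.244]
force: [1.1, 0.2, 0.6]
width: 0.2
gripper_force: 0.0
clock: 3.82
eef_pos: [518.4, -38.6, 231.2]
tool_rot: [3.142, 0.0, 0.102]
force: [0.5, 0.0, -0.0]
width: -0.5
gripper_force: 0.0
```

```bash
cat >> h.py <<'E'
from scipy.spatial.transform import Rotation as Ro
def wpose(d,s):
    T=np.eye(4);T[:3,:3]=Ro.from_euler('xyz',s['tool_rot']).as_matrix();T[:3,3]=s['eef_pos'];return T@np.array(d['T_tool_cam'])
def wshot(f):
    s=ctrl.read_state(); d=ctrl.get_image('wrist'); d['pose']=wpose(d,s)
    cv2.imwrite('pics/'+f,d['pixels'][:,:,::-1]); np.save('pics/'+f+'.npy',d,allow_pickle=True); return d
Y=np.radians(5.75); GO=np.array([537.5,-37.]); GR=np.array([[np.cos(Y),-np.sin(Y)],[np.sin(Y),np.cos(Y)]])
def gau(p): return GR.T@(np.array(p)[:2]-GO)
E
python3 - <<'E'
from h import *
d=wshot('w0.png'); print(d['fx'],d['cx'],d['cy'],{k for k in d})
E
```

```text
371.5795778419179 281.2709889603166 210.80613687223425 {'fx', 'pose', 'pixels', 'cx', 'cy', 'T_tool_cam', 'fy'}
```

View pics/w0.png

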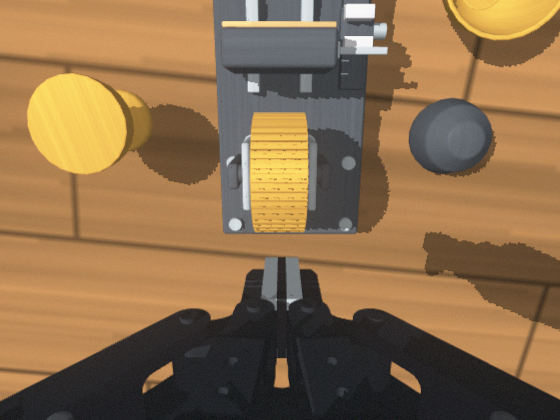

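```bash
python3 - <<'E'
from h import *
d=load('w0.png'); im=d['pixels']
c=cv2.resize(np.ascontiguousarray(im[0:100,310:410,::-1]),None,fx=6,fy=6,interpolation=cv2.INTER_CUBIC); cv2.imwrite('pics/c1.png',c)
for u,v,z in((358,12,68),(358,43,68),(375,50,70),(280,24,101),(280,68,101)): print(u,v,gau(onz(d,u,v,z)))
for col in(348,352,358,364,370,380,384): print(col,im[0:64,col].mean(1).astype(int).tolist())
E
```

```text
358 12 [116.22562083 -54.74203976]
358 43 [ 95.10052125 -55.99228861]
375 50 [ 89.97207049 -68.71968754]
280 24 [101.78135129   2.78120679]
280 68 [74.3465294   2.74099056]
348 [109, 109, 109, 148, 238, 249, 248, 248, 248, 249, 249, 249, 248, 248, 247, 246, 247, 225, 145, 108, 101, 78, 68, 92, 107, 109, 112, 110, 111, 109, 109, 107, 108, 111, 109, 107, 235, 249, 248, 210, 166, 167, 168, 168, 166, 164, 156, 143, 135, 136, 135, 134, 134, 127, 94, 66, 66, 66, 66, 76, 115, 95, 67, 66]
352 [108, 107, 104, 145, 238, 249, 248, 248, 248, 249, 249, 249, 248, 248, 247, 246, 246, 225, 146, 106, 100, 81, 68, 69, 97, 108, 107, 109, 109, 110, 110, 110, 112, 110, 109, 111, 235, 249, 248, 247, 212, 167, 166, 167, 165, 165, 155, 140, 136, 136, 134, 134, 132, 125, 91, 63, 66, 64, 65, 67, 66, 66, 65, 67]
358 [109, 112, 107, 146, 238, 248, 248, 248, 248, 248, 248, 248, 248, 247, 246, 245, 246, 223, 145, 106, 100, 78, 68, 65, 68, 68, 100, 110, 110, 110, 110, 110, 110, 110, 113, 112, 235, 249, 248, 247, 248, 248, 248, 248, 247, 246, 240, 229, 226, 226, 225, 222, 221, 202, 124, 69, 64, 63, 67, 66, 62, 67, 
[... 499 characters left out ...]
, 249, 247, 247, 246, 247, 246, 246, 246, 245, 240, 227, 224, 224, 224, 221, 222, 200, 133, 90, 92, 91, 88, 90, 89, 88, 87, 89]
380 [88, 85, 88, 84, 85, 89, 83, 86, 85, 86, 88, 89, 87, 86, 85, 86, 88, 86, 85, 82, 83, 82, 93, 129, 191, 213, 217, 222, 222, 223, 216, 209, 199, 189, 176, 164, 142, 122, 100, 88, 86, 83, 86, 86, 87, 88, 114, 203, 225, 226, 221, 219, 220, 198, 132, 90, 89, 92, 86, 87, 89, 85, 86, 85]
384 [87, 89, 85, 91, 85, 87, 87, 86, 88, 83, 84, 84, 84, 84, 81, 84, 83, 81, 82, 85, 83, 83, 114, 176, 203, 215, 218, 220, 221, 223, 218, 211, 199, 188, 178, 161, 144, 123, 102, 88, 83, 84, 86, 84, 87, 89, 113, 205, 225, 226, 222, 220, 220, 199, 134, 91, 90, 93, 92, 87, 90, 92, 89, 90]
```

View pics/c1.png

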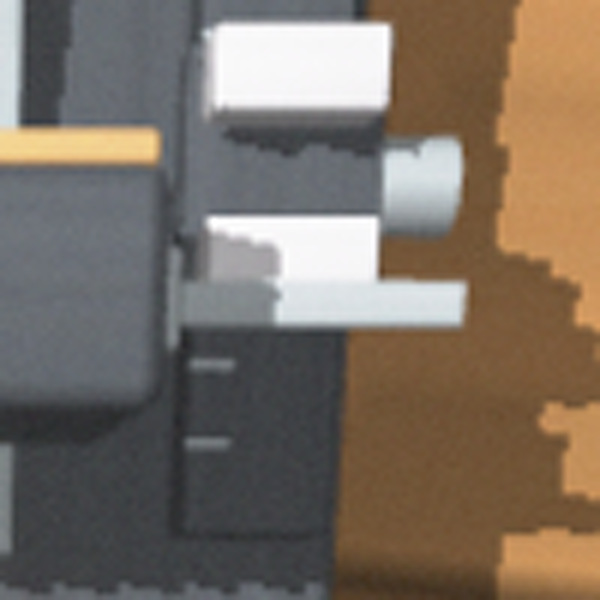

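```bash
cat >> h.py <<'E'
E
python3 - <<'E'
from h import *
d=load('w0.png')
g=lambda u,v,z:gau(onz(d,u,v,z)).round(2)
print('prong',g(358,3.5,68),g(358,17.8,68),g(358,36,68),'ptr',g(380,47,71),g(380,54.1,71))
for z in(120,137): print('wheel',g(251,175,z),g(308,175,z))
print('wheel top ends',g(280,112,92),g(280,232,92), gau([518.4,-38.6]))
print('plate edges', g(221,200,34),g(362,200,34))
E
```

```text
prong [121.87 -54.41] [112.34 -54.97] [ 99.95 -55.71] ptr [ 91.93 -72.09] [ 86.99 -72.46]
wheel [ 3.54 22.52] [  3.64 -16.75]
wheel [ 6.68 21.1 ] [  6.78 -15.53]
wheel top ends [45.02  2.74] [-47.69   2.61] [-19.1641996    0.32164235]
plate edges [-36.25  58.44] [-35.87 -74.19]
```

```bash

python3 -m handwheel '[[[0,0,0],[0,-0.0025,0.03],1],[[0,0,0],[0,0,0.03],1],[[0,0,0],[0,0,0.025],1],[[0,0,0],[0,0,0.008],1],[[0,0,0],[0,0,0],1]]'
python3 -m handwheel '[[[0,0,0],[0,0,0.003],1],[[0,0,0],[0,0,0.003],1],[[0,0,0],[0,0,0],1]]'
python3 -m handwheel '[[[0,0,0],[0.005,0,0],1],[[0,0,0],[0.005,0,0],1],[[0,0,0],[0.005,0,0],1]]'
python3 -c "
from h import *
wshot('w1.png')"
```

```text
clock: 4.28
eef_pos: [517.0, -36.2, 136.8]
tool_rot: [-3.141, 0.004, 0.1]
force: [-0.2, 0.2, 0.7]
width: 0.1
gripper_force: 0.0
clock: 4.53
eef_pos: [519.1, -36.8, 133.3]
tool_rot: [3.141, -0.002, 0.099]
force: [-0.9, -0.7, 2.9]
width: 0.5
gripper_force: 1.5
clock: 4.78
eef_pos: [534.3, -35.3, 133.2]
tool_rot: [3.141, -0.002, 0.099]
force: [-1.1, -2.2, 4.3]
width: 0.0
gripper_force: 2.4
```

View pics/w1.png

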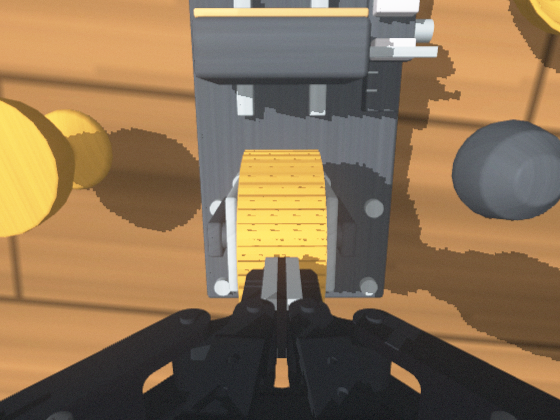

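```bash
cat >> h.py <<'E'
def ptr(d,dk=0):
    u0,v0=proj(d,[*(GO+GR@[100,-73]),71-dk]); c=int(round(u0)); p=d['pixels'][:,c-2:c+3].mean((1,2)); m=(p>170)
    out=[];i=0
    while i<len(m):
        if m[i]:
            j=i
            while j<len(m) and m[j]: j+=1
            out.append([gau(onz(d,c,v-.5+.0,71-dk))[0].round(1) for v in(i,j)]); i=j
        else:i+=1
    u1,v1=proj(d,[*(GO+GR@[100,10]),101-dk]); hsv=cv2.cvtColor(d['pixels'],cv2.COLOR_RGB2HSV); c1=int(u1)
    w=np.where((hsv[:int(v1)+60,c1,1]>110)&(hsv[:int(v1)+60,c1,2]>120))[0]
    return c,out,[gau(onz(d,c1,v,101-dk))[0].round(1) for v in w]
E
python3 -c "
from h import *
print(ptr(load('w0.png')),ptr(load('w1.png'),3.5))"
```

```text
(382, [[np.float64(108.0), np.float64(100.5)], [np.float64(92.3), np.float64(87.4)]], []) (430, [[np.float64(108.4), np.float64(100.0)], [np.float64(95.8), np.float64(90.5)]], [])
```

```bash

python3 -m handwheel '[[[0,0,0],[0.005,0,0],1],[[0,0,0],[0.005,0,0],1],[[0,0,0],[0.005,0,0],1],[[0,0,0],[0.005,0,0],1],[[0,0,0],[0,0,0],1]]'
python3 -m handwheel '[[[0,0,0],[0,0,-0.015],1],[[0,0,0],[0,0,-0.015],1],[[0,0,0],[0,0,0],1],[[0,0,0],[0,0,0],1]]'
python3 -c "
from h import *
print(ptr(wshot('w2.png')))"
```

```text
clock: 5.25
eef_pos: [555.1, -33.1, 132.6]
tool_rot: [3.14, -0.003, 0.1]
force: [2.9, -2.0, 2.6]
width: 0.0
gripper_force: 2.0
clock: 5.58
eef_pos: [553.2, -32.0, 162.2]
tool_rot: [-3.141, -0.001, 0.1]
force: [0.7, 0.0, -0.0]
width: 0.1
gripper_force: 0.0
(413, [[np.float64(109.9), np.float64(101.6)], [np.float64(100.5), np.float64(95.5)]], [np.float64(108.9)])
```

```bash
python3 - <<'E'
from h import *
d=load('w2.png'); im=d['pixels']; print(proj(d,[*(GO+GR@[106,-58]),68]))
c=cv2.resize(np.ascontiguousarray(im[0:100,340:460,::-1]),None,fx=6,fy=6,interpolation=cv2.INTER_CUBIC); cv2.imwrite('pics/c2.png',c)
for col in(392,396,415): print(col,im[0:70,col].mean(1).astype(int).tolist())
E
```

```text
(np.float64(386.8491653116356), np.float64(69.07191684200018))
392 [112, 111, 111, 111, 115, 112, 114, 112, 109, 112, 112, 110, 110, 112, 112, 112, 115, 111, 109, 114, 110, 113, 110, 111, 111, 110, 114, 112, 109, 108, 113, 112, 114, 113, 112, 111, 109, 113, 110, 112, 239, 251, 251, 251, 250, 251, 250, 251, 251, 251, 250, 250, 250, 250, 249, 248, 245, 219, 148, 105, 87, 73, 71, 71, 75, 105, 118, 119, 115, 116]
396 [108, 110, 105, 104, 101, 97, 98, 96, 95, 88, 83, 84, 85, 87, 78, 73, 72, 71, 69, 67, 67, 69, 68, 68, 72, 74, 76, 76, 79, 78, 79, 83, 83, 84, 84, 91, 94, 97, 96, 94, 238, 251, 251, 251, 250, 250, 250, 251, 251, 250, 250, 250, 249, 249, 248, 248, 246, 219, 143, 109, 85, 69, 74, 69, 73, 69, 103, 115, 116, 115]
415 [93, 92, 91, 91, 94, 91, 93, 93, 93, 92, 96, 92, 92, 93, 94, 96, 92, 95, 96, 91, 96, 96, 97, 96, 95, 97, 94, 93, 93, 95, 95, 91, 97, 90, 93, 93, 92, 93, 92, 92, 91, 89, 93, 89, 88, 86, 87, 85, 86, 85, 87, 91, 87, 86, 89, 91, 93, 89, 89, 91, 92, 161, 201, 217, 224, 227, 229, 232, 233, 231]
```

View pics/c2.png

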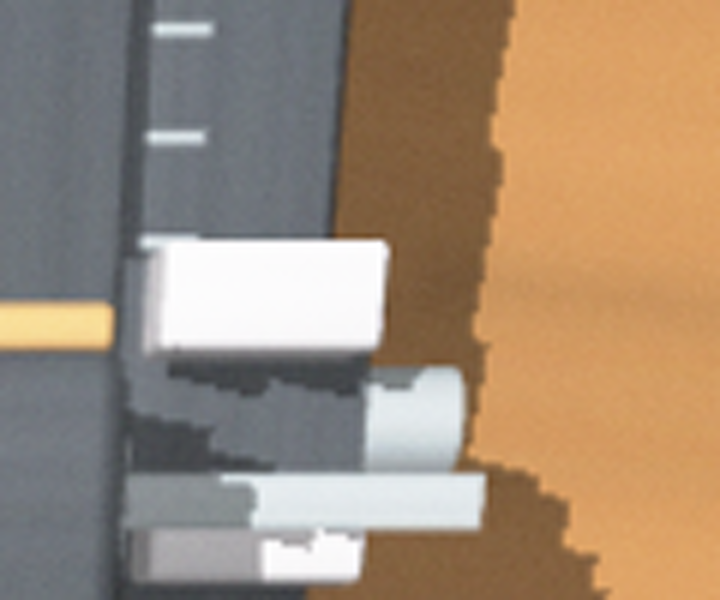

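```bash
python3 - <<'E'
from h import *
d=load('w2.png'); g=lambda u,v,z:gau(onz(d,u,v,z)).round(2)
print([g(390,v,68)[0] for v in(39.7,57.7,96.5)],[g(410,v,71)[0] for v in(78.5,88)])
E
```

```text
[np.float64(122.07), np.float64(112.3), np.float64(90.39)] [np.float64(100.51), np.float64(95.17)]
```

```bash

python3 -m handwheel '[[[0,0,0],[-0.018,0,0],1],[[0,0,0],[-0.018,0,0],1],[[0,0,0],[0,0,0.015],1],[[0,0,0],[0,0,0.008],1],[[0,0,0],[0,0,0.002],1]]'
python3 -m handwheel '[[[0,0,0],[0,0,0.003],1],[[0,0,0],[0,0,0.003],1],[[0,0,0],[0,0,0],1]]'
python3 -m handwheel '[[[0,0,0],[0.005,0,0],1],[[0,0,0],[0.005,0,0],1],[[0,0,0],[0.005,0,0],1],[[0,0,0],[0.005,0,0],1],[[0,0,0],[0.005,0,0],1]]'
python3 -m handwheel '[[[0,0,0],[0.005,0,0],1],[[0,0,0],[0.005,0,0],1],[[0,0,0],[0,0,0],1],[[0,0,0],[0,0,0],1]]'
python3 -m handwheel '[[[0,0,0],[0,0,-0.015],1],[[0,0,0],[0,0,-0.015],1],[[0,0,0],[0,0,0],1],[[0,0,0],[0,0,0],1]]'
python3 - <<'E'
from h import *
d=wshot('w3.png');print(ptr(d))
u,v=map(int,proj(d,[*(GO+GR@[106,-60]),68])); print(u,v)
c=cv2.resize(np.ascontiguousarray(d['pixels'][v-50:v+50,u-50:u+50,::-1]),None,fx=6,fy=6,interpolation=cv2.INTER_CUBIC); cv2.imwrite('pics/c3.png',c)
E
```

```text
clock: 6.05
eef_pos: [516.1, -35.6, 135.4]
tool_rot: [-3.141, 0.003, 0.1]
force: [1.1, -0.5, 0.6]
width: 0.2
gripper_force: 0.0
clock: 6.3
eef_pos: [516.8, -35.8, 130.9]
tool_rot: [-3.14, 0.002, 0.1]
force: [-2.8, 2.1, 4.5]
width: -0.1
gripper_force: 2.6
clock: 6.72
eef_pos: [543.1, -33.0, 132.0]
tool_rot: [-3.14, -0.001, 0.1]
force: [-1.6, 2.2, 6.1]
width: -0.2
gripper_force: 3.0
clock: 7.05
eef_pos: [554.1, -32.1, 132.0]
tool_rot: [-3.141, -0.004, 0.1]
force: [1.5, 3.2, 5.0]
width: 0.1
gripper_force: 2.6
clock: 7.38
eef_pos: [552.2, -33.7, 161.5]
tool_rot: [3.141, -0.001, 0.099]
force: [0.4, 1.0, -0.3]
width: 0.2
gripper_force: 0.0
(410, [[np.float64(110.2), np.float64(103.7)]], [])
387 66
```

View pics/c3.png

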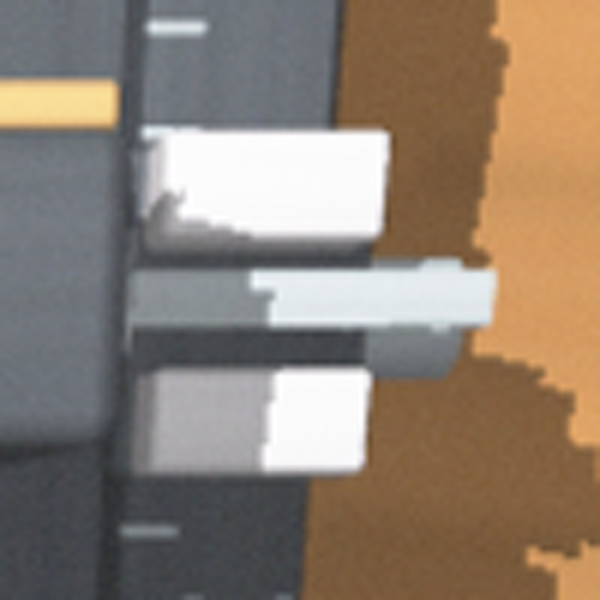

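```bash
python3 - <<'E'
from h import *
d=load('w3.png'); g=lambda u,r,z:gau(onz(d,u,16+r/6-.4,z)).round(2)
p=[g(385,r,68)[0] for r in(130,238,368,472)]; q=[g(407,r,71)[0] for r in(268,326)]
print(p,q,np.mean(q)-np.mean(p),np.mean(q)-np.mean(p[1:3]))
E
```

```text
[np.float64(122.06), np.float64(112.35), np.float64(100.33), np.float64(90.45)] [np.float64(109.27), np.float64(103.98)] 0.32750000000000057 0.2849999999999966
```

```bash

python3 -m handwheel '[[[0,0,0],[0,0,-0.03],1],[[0,0,0],[0,0,-0.03],1],[[0,0,0],[0,0,0],1],[[0,0,0],[0,0,0],1],[[0,0,0],[0,0,0],1]]'
python3 -c "
from h import *
print(ctrl.finish_job())"
```

```text
clock: 7.85
eef_pos: [551.3, -32.6, 220.1]
tool_rot: [-3.141, 0.002, 0.099]
force: [-0.5, -0.1, -0.4]
width: -0.6
gripper_force: 0.0
the job is handed in; nothing more can be done
None
```

I rolled the wheel in two strokes until the pointer stood about 0.3 mm from the notch centre by my last camera measurement, lifted the hand clear and handed the job in at about 8 s; no verdict was returned.

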